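Swing the hot-air holder over the chip

TASK

At the rework station the upper swing arm, with the round magnifier lens, hangs over the circuit board. Push that arm aside with a finger, towards the side away from the lower arm, until no part of it hangs over the heater box any more; then push the lower arm round with a finger until its empty ring is centred above the large square chip, so that from above the whole chip is seen inside the ring. Push the arms gently round their post without lifting them, leave the lens clear of the heater, do not touch the heater or the board, leave the other things on the bench where they are, and finish with the hand clear.

Things in the scene. Friction and masses are not known exactly. Their poses are not given: they have to be found in the camera images.
- post (a point): Top centre of the upright steel post (20 mm diameter, 170 mm tall, on a round steel base of 160 mm diameter, 14 mm high, fixed to the bench). Both arms turn about this vertical axis. At joint value 0 an arm points along the -x axis of this frame.
- lens_arm (a joint): Angle of the upper arm about the post, rad, growing anticlockwise seen from above. At 0 the arm points along the -x axis of post, roughly towards the robot. Stops at -1.4 and +0.4. Starts over the heater at -0.15 to 0.15; swings clear towards falling values.
- lens_arm_sleeve: Bush carrying the upper arm on the post; origin on the post axis, 144 mm above the bench, does not turn. The arm: black bar 18 mm wide, vertical sides, straight out from the post axis to 134 mm (then the lens), from 136 to 152 mm above the bench. Stays where left: friction needs about 2.3 N pushed 110 mm from the axis. Would slide up the post if lifted.
- lens_center (a point): Centre of the magnifier lens at the end of the upper arm, 170 mm from the post axis, 144 mm above the bench: a glass disc in a black round frame, 80 mm outer diameter, 14 mm high.
- holder_arm (a joint): Angle of the lower arm about the post, same zero and sense as lens_arm. Stops at -0.6 and +1.5. Starts at 0.95 to 1.25, off to the robot's right of the heater; swings to the chip under falling values. The arms never meet: they pass one above the other.
- holder_arm_sleeve: Bush carrying the lower arm on the post; origin on the post axis, 100 mm above the bench, does not turn. The arm: black bar 18 mm wide, vertical sides, straight out from the post axis to 140 mm (then the ring), from 92 to 108 mm above the bench. Stays where left: friction needs about 2.3 N pushed 110 mm from the axis. Would slide up the post if lifted.
- holder_ring (a point): Centre of the empty black hot-air-gun ring at the end of the lower arm, 170 mm from the post axis, 100 mm above the bench: 68 mm outer, 52 mm inner diameter, 20 mm high, open through.
- preheater: Black heater box fixed to the bench, 150 x 150 mm, 45 mm high, with a green circuit board clamped on top between two aluminium bars (highest point 58 mm above the bench). Origin NOT in the box but on the bench at the post axis; the box's centre lies 170 mm from there along its -x axis. Its +y axis points to the side where the lens must go.
- chip (a point): Top centre of the large square black chip, 20 x 20 mm, the largest black part in the middle of the board, 54 mm above the bench, 170 mm from the post axis (so the ring's circle passes exactly over it).
- flux_jar: Loose amber jar with black lid, 38 mm diameter, 55 mm high, to be left alone. Origin at the centre of its underside.
- parts_box: Loose small cardboard box 50 x 36 x 22 mm, to be left alone. Origin at the centre of its underside.
- cup: Loose white cup, 76 mm diameter, 90 mm high, to be left alone. Origin at the centre of its underside.
- screwdriver: Loose screwdriver with a black handle, 170 mm long, lying flat, to be left alone.
There are look-alikes about, which are no part of the job. Of the things that look like the preheater, the smaller one is meant.

How it is judged:
By the outcome, as a careful person would: the job done as asked, in the order asked, and still so for the second after the job is handed in, with the robot touching nothing.
It also fails if it takes over 67 s, if anything falls off the work surface, if the arm or the gripper's body presses on something with over 40 N, if the wrist force passes 120 N, or if a joint passes its speed limit or range.

ROBOT

A 6-joint arm with a two-finger parallel gripper is mounted at the origin on the work surface. World frame = base frame: x ahead of the robot, y to its left, z up, the work surface at z = 0. Lengths are in mm, angles in rad, forces in N, time in s.
With the tool pointing down it reaches from about 300 to 1000 mm from the base axis. Payload 5.1 kg.
Tool frame: the origin (TCP) lies between the finger pads; the fingertips stand 19 mm ahead of it and the grasp point (between the pads) is the TCP (ctrl.nose_length is the distance from the TCP to the fingertips, in mm); z points along the fingers, x is the direction in which the jaws open and shut, and the axes are right-handed (so a half turn about z gives the same grasp; the last joint's range is limited). The gripper opens to 95 mm and grips with 3 to 60 N. Pads are 20 mm wide; open, the fingers measure 119 mm over their backs; the gripper's body (75 mm by 180 mm) begins 59 mm behind the grasp point.
Start: joints at [1.107, 0.124, 1.65, -0, 1.367, -0.083], TCP at [241.601, 603.418, 204.956] pointing down, gripper open.
Joint ranges: [-2.61, 2.61], [-1.02, 2.33], [0.03, 2.71], [-1.35, 4.49], [0.32, 2.68], [-2.91, 2.91]. Speed limits (rad/s): [2.57, 2.57, 3.14, 3.14, 3.14, 3.14].

INTERFACE

Orientations are given as a rotation vector (axis times angle).
In Python, from workcell import ctrl, vision, ticket gives the robot as it stands. The module is installed in compiled form; this text tells all that it offers.
- The arm moves only by the shell command python3 -m jog 'ROWS' [FORCE]. ROWS is JSON, a list of rows, each a list of 3 entries, a list of its own where there are three numbers: the finger opening in mm, from 0 to 95.1, then the shift along the tool's x, y, z in units of 25 mm (1.0 is 25 mm), then the turn about the tool's z in units of 6 degrees (1.0 is 6 degrees). In form: [[fingers, [x, y, z], yaw], ...]. A call has 1 to 10 rows; each row shifts and turns the commanded pose from where the row before left it, along the tool's axes as they then stand; what a row does not reach is not made up. A row lasts 1/12 s, in which the tool goes at most 41.7 mm and 7.16 degrees, less where a joint would pass 70% of its speed; a pose out of reach is approached as far as the arm can. A call is refused whole if a number of a shift passes 1 or a number of a turn 1, either way. A call with a gripper value outside its range is refused whole. The fingers move at their own pace and stop on an object; FORCE is the grip in N (left out, the last holds). Time passes only in rows, so rows that do not move let the fingers close. It gives the time, the measured TCP pose, the force and the opening at its end, in the units of the state.
- ctrl.observe(): the state, without advancing time (a new reading comes with each control period).
- vision.get_image(name): name is "scene" or "top" or "wrist"; returns a dict with "img" (400x640x3 uint8, red, green, blue), "fx", "fy", "cx", "cy" (pixels), "dist_coeffs" ([k1, k2, p1, p2, k3] as OpenCV has them; the pictures are not rectified), "view" (4x4, takes a point from world to camera coordinates); the wrist camera has in their place "T_tool_cam" (4x4, takes a point from camera to tool coordinates, whose origin is the TCP and whose axes are the tool frame's). Camera axes: x right, y up, looking along -z (the intrinsics and any distortion apply to the point x, -y, -z); pixel columns grow to the right and rows downward; lengths in mm; the calibration is good to about 2 mm. A picture is of the moment at which its call begins: read the wrist's pose just before it. There is no depth.
- ticket.sign_off(): hands the job in, once; it reports no verdict.
The state is a dict: "clock": time; "q": joint angles; "qd": joint speeds; "tau": joint torques, N m; "ee_pos": TCP position; "eef_rot": TCP orientation; "ft_force": force on the tool from outside, world axes, zero at the start; "wrist_torque": the same for the moment, N m; "finger_gap": finger opening in mm.
Only numpy, scipy, OpenCV 4.12 (cv2) and the standard library are available. Lean on these libraries where they do the work, as an engineer would, in place of code of your own. Each camera call takes 0.05 s, during which the arm holds its last target. There are 200 camera calls.

## Working session

There is one attempt and no reset: what is moved stays moved. The work goes in short steps, Python scripts to look and compute and a shell command to move; the robot and the scene stay as the last step left them, time stands still between calls to the robot, and variables do not carry over. Pictures are saved under pics/ and viewed, about 8 in all and at most 12, crops included, and the job is handed in when it is done.

```bash
mkdir -p pics
cat > h.py <<'E'
import numpy as np, cv2
from workcell import ctrl, vision, ticket
def cam(n):
    d=vision.get_image(n); K=np.array([[d['fx'],0,d['cx']],[0,d['fy'],d['cy']],[0,0,1.]])
    if 'view' in d: V=np.array(d['view'])
    else:
        s=ctrl.observe(); T=np.eye(4); T[:3,:3]=cv2.Rodrigues(np.array(s['eef_rot']))[0]; T[:3,3]=s['ee_pos']
        V=np.linalg.inv(T@np.array(d['T_tool_cam']))
    return d['img'],K,np.array(d['dist_coeffs'],float),V
def onplane(c,px,z):
    _,K,D,V=c; u=cv2.undistortPoints(np.array(px,float).reshape(-1,1,2),K,D).reshape(-1,2)
    R=V[:3,:3]; o=-R.T@V[:3,3]; r=np.c_[u[:,0],-u[:,1],-np.ones(len(u))]@R
    return o+r*((z-o[2])/r[:,2])[:,None]
def proj(c,P):
    _,K,D,V=c; p=np.atleast_2d(P)@V[:3,:3].T+V[:3,3]; p=p*[1,-1,-1]
    return cv2.projectPoints(p,np.zeros(3),np.zeros(3),K,D)[0].reshape(-1,2)
def save(c,n): cv2.imwrite('pics/'+n,c[0][...,::-1])
E
python3 - <<'E'
from h import *
for n in('top','scene'):
    c=cam(n); save(c,n+'1.png'); V=c[3]; print(n,-V[:3,:3].T@V[:3,3],c[1][0,0]); print(onplane(c,[[0,0],[639,0],[0,399],[639,399],[320,200]],0).round())
print(ctrl.observe())
E
```

```text
top [ 368.7837391    43.61038841 1530.64424694] 502.31647733821484
[[ 1338.  1140.     0.]
 [ 1331. -1072.     0.]
 [   31.   993.     0.]
 [   26.  -916.     0.]
 [  632.    34.     0.]]
scene [1253.98039186 -358.2020675   854.55490989] 401.46453357070345
[[-2120.  -655.     0.]
 [   91.  3144.    -0.]
 [  693.  -762.     0.]
 [ 1415.   371.     0.]
 [  558.   121.    -0.]]
{'clock': 0.1, 'q': array([ 1.10740422e+00,  1.24431591e-01,  1.65154053e+00, -4.63408833e-05,
        1.36748382e+00, -8.25892955e-02]), 'qd': array([-0.00043944, -0.00091858, -0.00306782,  0.00068513,  0.00051771,
       -0.00053427]), 'tau': array([ 1.24151388e-04, -4.18881083e+01, -3.61096358e+01,  7.77060119e-02,
        4.61891375e-02, -7.38535164e-05]), 'ee_pos': array([241.34776445, 602.88788596, 203.81352281]), 'eef_rot': array([ 2.60091255e+00,  1.76035921e+00, -2.51522296e-03]), 'ft_force': array([ 0.15937253,  0.32480988, -0.8616599 ]), 'wrist_torque': array([ 0.00387719, -0.06032342,  0.02718232]), 'finger_gap': 95.02729930151452}
```

View pics/top1.png

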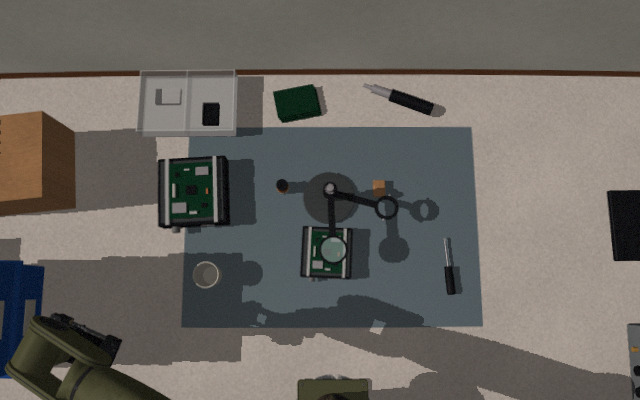

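View pics/scene1.png

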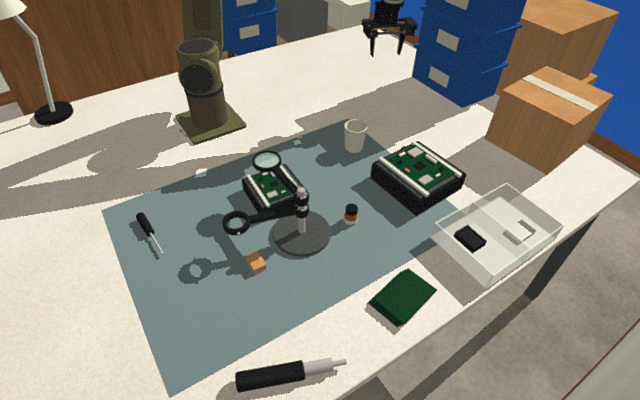

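Top view: the smaller heater is at (327,251), under the lens at (334,250); the larger look-alike is at (193,191). The post top is at (330,188), the ring at (386,208), the jar at (282,186), the parts box at (379,186), the cup at (206,275) and the screwdriver at (449,268). The smaller box beneath the swing arm fits the description, so I'll confirm it in one crop.

Run:
```python
from h import *
c=cam('top')
for n,p,z in (('post',(330,188),170),('lens',(334,250),144),('ring',(386,208),100),('box',(327,251),50),('jar',(282,186),55),('cup',(206,275),90)): print(n,onplane(c,[p],z).round())
cv2.imwrite('pics/top2.png',cv2.resize(c[0][165:295,260:420,::-1],None,fx=5,fy=5,interpolation=cv2.INTER_CUBIC)*1)
R=cv2.Rodrigues(ctrl.observe()['eef_rot'])[0];print(R.round(3)); print(np.array(vision.get_image('wrist')['T_tool_cam']).round(3))
```

```text
post [[636.   8. 170.]]
lens [[468.  -3. 144.]]
ring [[ 591. -155.  100.]]
box [[471.  15.  50.]]
jar [[666. 148.  55.]]
cup [[401. 360.  90.]]
[[ 0.372  0.928 -0.001]
 [ 0.928 -0.372 -0.002]
 [-0.002 -0.    -1.   ]]
[[ 1.0000e+00 -0.0000e+00 -1.0000e-03 -5.5000e-01]
 [-0.0000e+00 -9.7000e-01 -2.4100e-01 -6.7012e+01]
 [-1.0000e-03  2.4100e-01 -9.7000e-01 -1.7882e+02]
 [ 0.0000e+00  0.0000e+00  0.0000e+00  1.0000e+00]]
```

View pics/top2.png

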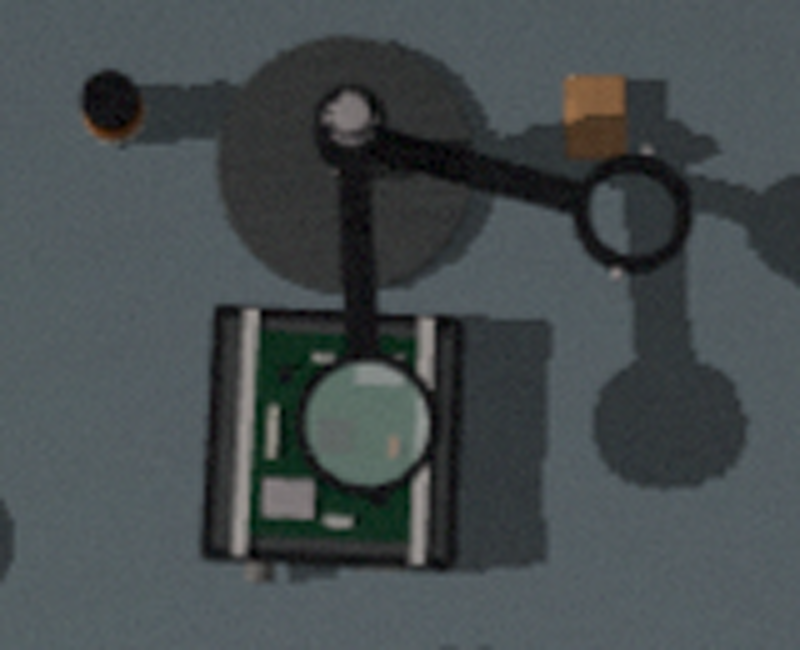

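The crop confirms it. The small box sits under the arm with its centre at about crop (335,438), and the chip shows dimly through the glass at (335,435). I'll close the fingers, square up the tool and approach the robot's-right side of the lens arm, staying high.

```bash
python3 -m jog '[[0,[0,0,-0.5],-0.9],[0,[0,0,0],-0.9],[0,[0,0,0],-0.9],[0,[0,0,0],-0.93],[0,[0,0,0],0]]'; python3 -c "
from h import *
s=ctrl.observe();print(cv2.Rodrigues(s['eef_rot'])[0].round(3),s['ee_pos'])"; python3 -m jog '[[0,[-1,0.44,0],0],[0,[-1,0.44,0],0],[0,[-1,0.44,0],0],[0,[-1,0.44,0],0],[0,[-1,0.44,0],0],[0,[-1,0.44,0],0],[0,[-1,0.44,0],0],[0,[-1,0.44,0],0],[0,[-1,0.44,0],0],[0,[-1,0.44,0],0]]'
```

```text
clock: 0.62
ee_pos: [241.5, 603.3, 217.2]
eef_rot: [2.22, 2.222, -0.001]
ft_force: [-0.2, -0.1, -0.4]
finger_gap: 67.2
[[-0.001  1.    -0.   ]
 [ 1.     0.001 -0.   ]
 [-0.    -0.    -1.   ]] [241.51234816 603.29491623 217.19982629]
clock: 1.45
ee_pos: [351.6, 352.1, 217.3]
eef_rot: [-2.225, -2.218, 0.0]
ft_force: [-0.4, 0.4, 0.6]
finger_gap: 2.4
```

```bash
python3 -m jog '[[0,[-1,0.42,0],0],[0,[-1,0.42,0],0],[0,[-1,0.42,0],0],[0,[-1,0.42,0],0],[0,[-1,0.42,0],0],[0,[-1,0.42,0],0],[0,[-1,0.42,0],0],[0,[-1,0.42,0],0],[0,[-1,0.42,0],0],[0,[-1,0.42,0],0]]';python3 -m jog '[[0,[-1,0.42,0],0],[0,[-1,0.42,0],0],[0,[-1,0.42,0],0],[0,[-1,0.42,0],0],[0,[-1,0.42,0],0],[0,[-1,0.42,0],0],[0,[-0.5,0.42,0],0],[0,[0,0,0],0],[0,[0,0,0],0]]'
python3 -c "
from h import *
print(ctrl.observe()['ee_pos']);c=cam('wrist');save(c,'w1.png');import pickle;pickle.dump(c,open('w1.pkl','wb'))"
```

```text
clock: 2.28
ee_pos: [456.5, 102.0, 217.5]
eef_rot: [2.225, 2.217, 0.0]
ft_force: [-0.3, -0.2, -0.4]
finger_gap: 0.0
clock: 3.03
ee_pos: [529.5, -59.6, 217.1]
eef_rot: [-2.225, -2.216, 0.0]
ft_force: [-0.5, 0.2, -0.8]
finger_gap: 0.2
[529.54703791 -59.64294182 217.0805633 ]
```

View pics/w1.png

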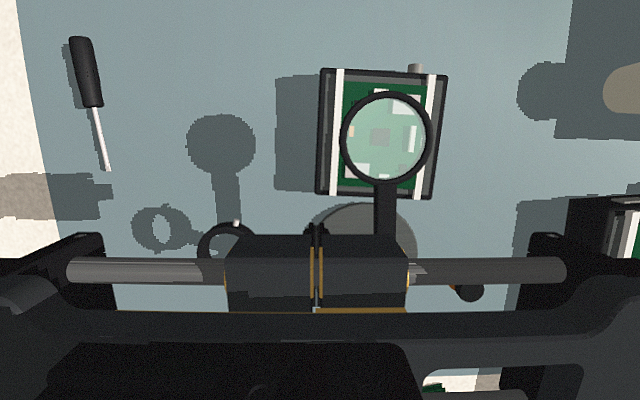

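Wrist view (image up is towards the robot): lens frame centred at (386,137), chip through the glass at (380,137), bar at x 375–398 on row 210, fingers at (317,270).

Run:
```python
from h import *
import pickle; c=pickle.load(open('w1.pkl','rb'))
for n,p,z in (('lens',(386,137),150),('bar R',(375,205),152),('bar L',(398,205),152),('chip',(380,137),54)): print(n,onplane(c,[p],z).round(1))
print(proj(c,[[529,-59,198]]))
```

```text
lens [[468.3  -0.9 150. ]]
bar R [[526.4  -7.9 152. ]]
bar L [[526.5  12.3 152. ]]
chip [[470.8  15.1  54. ]]
[[316.6372262  224.89865973]]
```

```bash
python3 -m jog '[[0,[0,0,0.8],0],[0,[0,0,0.8],0],[0,[0,0,0.76],0],[0,[0.4,0,0],0],[0,[0.4,0,0],0],[0,[0.4,0,0],0],[0,[0.2,0,0],0],[0,[0.1,0,0],0],[0,[0.1,0,0],0],[0,[0,0,0],0]]'
```

```text
clock: 3.92
ee_pos: [530.1, -18.8, 159.3]
eef_rot: [2.221, 2.221, 0.001]
ft_force: [-0.4, -0.1, 0.5]
finger_gap: 0.3
```

```bash
python3 -m jog '[[0,[0.1,0,0.04],0],[0,[0.182,-0.031,0],0.4],[0,[0.182,-0.031,0],0.4],[0,[0.182,-0.031,0],0.4],[0,[0.182,-0.031,0],0.4],[0,[0.182,-0.031,0],0.4],[0,[0.182,-0.031,0],0.4],[0,[0.182,-0.031,0],0.4],[0,[0.182,-0.031,0],0.4]]'
```

```text
clock: 4.67
ee_pos: [528.9, 19.9, 157.4]
eef_rot: [-2.564, -1.815, 0.0]
ft_force: [0.6, 0.3, 0.1]
finger_gap: 0.2
```

```bash
python3 -m jog '[[0,[0.182,-0.031,0],0.4],[0,[0.182,-0.031,0],0.4],[0,[0.182,-0.031,0],0.4],[0,[0.182,-0.031,0],0.4],[0,[0.182,-0.031,0],0.4],[0,[0.182,-0.031,0],0.4],[0,[0.182,-0.031,0],0.4],[0,[0.182,-0.031,0],0.4]]'
```

```text
clock: 5.33
ee_pos: [540.4, 54.9, 157.4]
eef_rot: [-2.831, -1.362, 0.0]
ft_force: [-0.2, -0.2, -0.3]
finger_gap: 0.6
```

No contact force showed, so I'll check before pushing on.

```bash
python3 -c "
from h import *
c=cam('top');print(proj(c,[ctrl.observe()['ee_pos'],[637,7,170]]))
cv2.imwrite('pics/top3.png',cv2.resize(c[0][165:295,260:420,::-1],None,fx=5,fy=5,interpolation=cv2.INTER_CUBIC))"
```

```text
[[312.73901047 223.11141937]
 [330.19804829 187.81882213]]
```

View pics/top3.png

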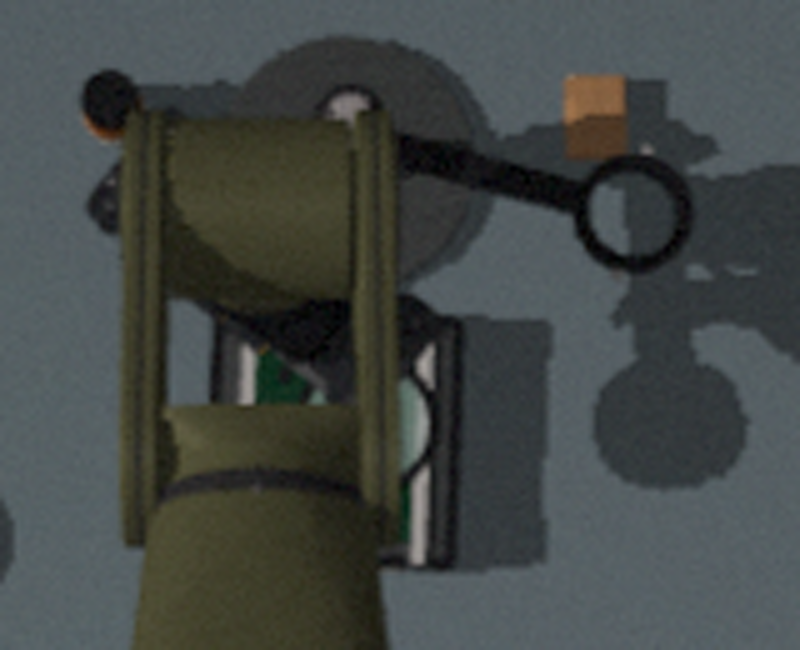

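```bash
python3 -c "
from h import *
print(ctrl.nose_length, ctrl.observe())
c=cam('scene');p=proj(c,[ctrl.observe()['ee_pos'],ctrl.observe()['ee_pos']-[0,0,19],[637,7,170],[468,-2,144],[530,0,152]]);print(p)
cv2.imwrite('pics/s2.png',cv2.resize(c[0][110:260,210:360,::-1],None,fx=4,fy=4,interpolation=cv2.INTER_CUBIC))"
```

```text
19.0 {'clock': 5.3833, 'q': array([ 3.10555636e-03, -7.74968607e-02,  1.93651714e+00,  4.93363845e-04,
        1.28230740e+00, -8.93270734e-01]), 'qd': array([-0.00896237, -0.00773637,  0.00806364, -0.00759909,  0.00553009,
       -0.12123417]), 'tau': array([ -0.61453477, -31.61807299, -34.48713899,  -0.10671254,
         0.17474416,   0.14133354]), 'ee_pos': array([540.64356122,  55.42203883, 157.45160607]), 'eef_rot': array([-2.83112271e+00, -1.36102265e+00, -6.95475941e-04]), 'ft_force': array([-1.14410311, -0.06837145, -0.48406363]), 'wrist_torque': array([0.01248332, 0.00029917, 0.02173524]), 'finger_gap': 0.2554420677009185}
[[297.00947871 164.06638527]
 [297.13173814 169.42740055]
 [300.32654072 188.34543083]
 [265.83346729 160.43657788]
 [277.20410453 170.57012752]]
```

View pics/s2.png

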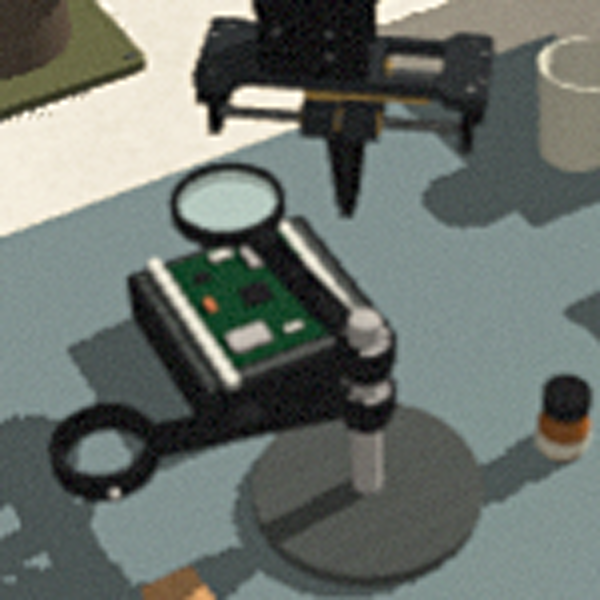

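The scene crop shows the fingertip at (348,214) where tip z=138 should project to (348,238). So the closed tips sit about 19 mm higher than assumed and passed over the bar; the lens arm hasn't moved. I'll go back over it, raised, and retry 16 mm lower, which still clears the lower arm.

```bash
python3 -m jog '[[0,[0,0,-0.8],0],[0,[0,0,-0.4],-0.9],[0,[0,0,0],-0.9],[0,[0,0,0],-0.9],[0,[0,0,0],-0.9],[0,[0,0,0],-0.9],[0,[0,0,0],-0.9],[0,[0,0,0],-1],[0,[0,0,0],0]]'; python3 -m jog '[[0,[-0.9,-0.1,0],0],[0,[-0.9,-0.1,0],0],[0,[-0.9,-0.1,0],0],[0,[-0.9,-0.1,0],0],[0,[-0.7,-0.1,0],0],[0,[0,0,0],0]]'
```

```text
clock: 6.18
ee_pos: [540.2, 54.5, 187.4]
eef_rot: [2.22, 2.223, -0.0]
ft_force: [-0.1, 0.2, -0.2]
finger_gap: 0.8
clock: 6.68
ee_pos: [527.3, -55.3, 187.5]
eef_rot: [2.228, 2.214, -0.001]
ft_force: [0.2, -0.0, 0.5]
finger_gap: 0.1
```

```bash
python3 -m jog '[[0,[0,0,0.7],0],[0,[0,0,0.7],0],[0,[0,0,0.46],0],[0,[0.4,0,0],0],[0,[0.4,0,0],0],[0,[0.3,0,0],0],[0,[0.2,0,0],0],[0,[0.2,0,0],0],[0,[0.2,0,0],0],[0,[0,0,0],0]]'
```

```text
clock: 7.52
ee_pos: [528.0, -9.1, 141.6]
eef_rot: [2.221, 2.221, 0.001]
ft_force: [-0.2, -0.4, 0.2]
finger_gap: 0.5
```

```bash
python3 -m jog '[[0,[0.15,0,0],0],[0,[0.15,0,0],0],[0,[0.15,0,0],0],[0,[0.15,0,0],0],[0,[0,0,0],0]]'; python3 -c "
from h import *
c=cam('scene');e=ctrl.observe()['ee_pos'];print(proj(c,[e,e-[0,0,19]]))
cv2.imwrite('pics/s3.png',cv2.resize(c[0][110:260,210:360,::-1],None,fx=4,fy=4,interpolation=cv2.INTER_CUBIC))"
```

```text
clock: 7.93
ee_pos: [527.7, 5.5, 140.9]
eef_rot: [-2.222, -2.221, -0.0]
ft_force: [-0.1, -1.0, 0.9]
finger_gap: 0.3
[[278.70955296 172.52684595]
 [279.05607256 177.7854458 ]]
```

View pics/s3.png

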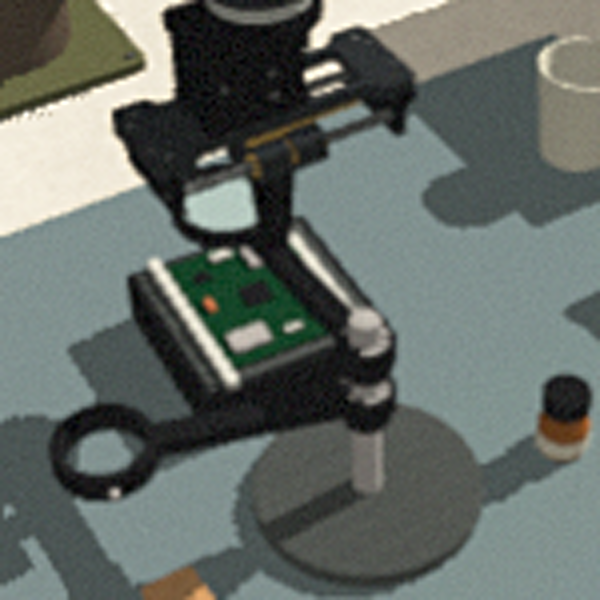

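The bar still shows no motion and no force, so the tip is still skimming above it. I'll back off the way I came, go another 16 mm lower (free space there, well off the heater and lower arm) and feel for contact.

```bash
python3 -m jog '[[0,[-0.6,0,0],0],[0,[-0.6,0,0],0],[0,[-0.6,0,0],0],[0,[0,0,0.35],0],[0,[0,0,0.3],0],[0,[0.4,0,0],0],[0,[0.3,0,0],0],[0,[0.2,0,0],0],[0,[0,0,0],0]]'; python3 -m jog '[[0,[0.15,0,0],0],[0,[0.15,0,0],0],[0,[0.15,0,0],0],[0,[0.15,0,0],0]]'
```

```text
clock: 8.73
ee_pos: [527.7, -15.8, 124.8]
eef_rot: [-2.219, -2.223, -0.001]
ft_force: [-0.4, -0.5, 0.4]
finger_gap: 0.6
clock: 9.07
ee_pos: [527.2, -2.6, 124.6]
eef_rot: [-2.222, -2.22, 0.002]
ft_force: [-3.8, -2.7, 0.8]
finger_gap: 0.2
```

```bash
python3 -c "
from h import *
for i in range(3):
    c=cam('scene'); print(ctrl.observe()['ft_force'].round(1))
w=cam('wrist')
a=cv2.resize(c[0][130:230,230:330],(400,400),interpolation=cv2.INTER_CUBIC);b=cv2.resize(w[0][60:260,220:420],(400,400),interpolation=cv2.INTER_CUBIC)
cv2.imwrite('pics/sw4.png',np.hstack([a,b])[...,::-1])"
```

```text
[-0.9 -2.6  0.7]
[-1.1 -1.5 -0.7]
[ 0.2 -1.6 -0.4]
```

View pics/sw4.png

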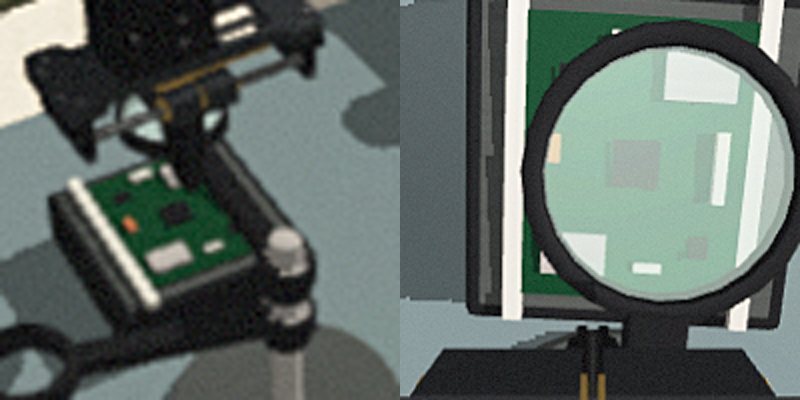

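Now there is real contact: about 1.6–2.6 N in −y, with the finger beside the bar at (590,350) in the right-hand crop. I'll seat it a little deeper and then push round.

```bash
python3 -m jog '[[0,[-0.2,0,0],0],[0,[0,0,0.28],0],[0,[0.2,0,0],0],[0,[0.186,-0.02,0],0.4],[0,[0.186,-0.02,0],0.4],[0,[0.186,-0.02,0],0.4],[0,[0.186,-0.02,0],0.4],[0,[0.186,-0.02,0],0.4],[0,[0.186,-0.02,0],0.4]]'; python3 -c "
from h import *
c=cam('scene');w=cam('wrist');print(ctrl.observe()['ft_force'].round(1))
a=cv2.resize(c[0][130:230,230:330],(400,400),interpolation=cv2.INTER_CUBIC);b=cv2.resize(w[0][60:260,220:420],(400,400),interpolation=cv2.INTER_CUBIC)
cv2.imwrite('pics/sw5.png',np.hstack([a,b])[...,::-1])"
```

```text
clock: 10.02
ee_pos: [527.7, 25.1, 117.2]
eef_rot: [2.484, 1.921, -0.001]
ft_force: [0.7, -2.4, -0.4]
finger_gap: 0.4
[ 0.1 -1.7 -0.7]
```

Steady 2.4 N, so the arm is moving. I'll continue.

```bash
python3 -m jog '[[0,[0.186,-0.02,0],0.4],[0,[0.186,-0.02,0],0.4],[0,[0.186,-0.02,0],0.4],[0,[0.186,-0.02,0],0.4],[0,[0.186,-0.02,0],0.4],[0,[0.186,-0.02,0],0.4],[0,[0.186,-0.02,0],0.4],[0,[0.186,-0.02,0],0.4],[0,[0.186,-0.02,0],0.4],[0,[0.186,-0.02,0],0.4]]'; python3 -m jog '[[0,[0.186,-0.02,0],0.4],[0,[0.186,-0.02,0],0.4],[0,[0.186,-0.02,0],0.4],[0,[0.186,-0.02,0],0.4],[0,[0.186,-0.02,0],0.4],[0,[0.186,-0.02,0],0.4],[0,[0.186,-0.02,0],0.4],[0,[0.186,-0.02,0],0.4],[0,[0.186,-0.02,0],0.4],[0,[0.186,-0.02,0],0.4]]'
```

```text
clock: 10.95
ee_pos: [542.7, 68.8, 117.3]
eef_rot: [2.829, 1.364, -0.002]
ft_force: [-0.2, -3.2, -0.4]
finger_gap: 0.7
clock: 11.78
ee_pos: [574.0, 102.6, 117.1]
eef_rot: [3.051, 0.747, -0.004]
ft_force: [-0.9, -2.0, 0.2]
finger_gap: 0.2
```

```bash
python3 -m jog '[[0,[-0.4,0,0],0],[0,[-0.8,0,0],0],[0,[0,0,-0.8],0],[0,[0,0,-1],0],[0,[0,0,-1],0],[0,[0,0,-1],0],[0,[0,0,0],-1],[0,[0,0,0],-1],[0,[0,0,0],-1],[0,[0,0,0],-1]]';python3 -m jog '[[0,[0,0,0],-1],[0,[0,0,0],-1],[0,[0,0,0],-1],[0,[0,0,0],-1],[0,[0,0,0],-1],[0,[0,0,0],-1],[0,[-0.8,-1,0],-0.4],[0,[-0.8,-1,0],0],[0,[-0.8,-1,0],0],[0,[0,0,0],0]]'; python3 -c "
from h import *
c=cam('top');w=cam('wrist');print(ctrl.observe()['ee_pos'].round(1))
import pickle;pickle.dump((c,w),open('cw.pkl','wb'))
a=cv2.resize(c[0][165:295,250:420],(800,612)[:1]+(612,),interpolation=cv2.INTER_CUBIC)[:600]
cv2.imwrite('pics/t6.png',cv2.resize(c[0][165:295,270:400],(400,400))[...,::-1]); t=cv2.resize(c[0][165:295,270:400],(400,400));b=cv2.resize(w[0][0:260,190:450],(400,400),interpolation=cv2.INTER_CUBIC)
cv2.imwrite('pics/tw6.png',np.hstack([t,b])[...,::-1])"
```

```text
clock: 12.62
ee_pos: [547.2, 89.3, 212.8]
eef_rot: [-2.823, -1.376, -0.001]
ft_force: [-0.5, 0.1, 0.2]
finger_gap: 0.1
clock: 13.45
ee_pos: [468.3, 28.6, 211.7]
eef_rot: [-2.221, -2.22, 0.003]
ft_force: [0.8, 0.7, -0.1]
finger_gap: 0.5
[471.3  30.1 212.7]
```

View pics/tw6.png

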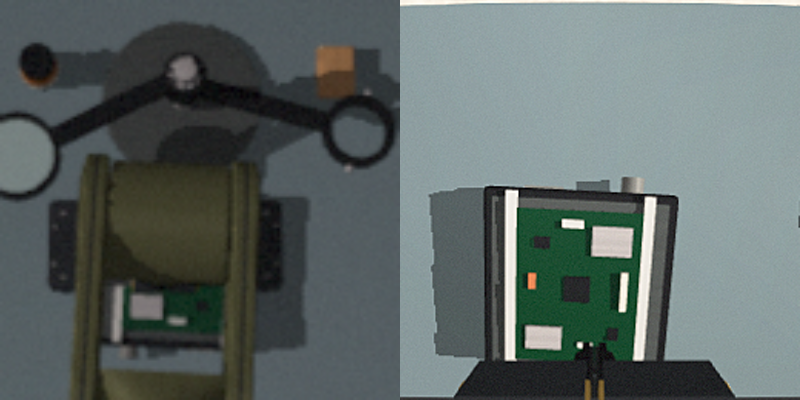

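The lens is well clear to the left in the top crop, at about −1.09 rad. The chip is now plain at wrist crop (575,289), i.e. full-image pixel (304,188). Next: post, chip and ring angles.

Run:
```python
from h import *
import pickle; c,w=pickle.load(open('cw.pkl','rb'))
g=cv2.cvtColor(w[0],cv2.COLOR_RGB2GRAY)[175:202,290:318]
m=(g<60).astype(np.uint8); n,l,s,ct=cv2.connectedComponentsWithStats(m); i=1+s[1:,4].argmax(); p=ct[i]+[290,175]; print(p,s[i])
chip=onplane(w,[p],54)[0]; print('chip',chip)
post=onplane(c,[(330.1,187.3)],170)[0]; 
hsv=cv2.cvtColor(c[0],cv2.COLOR_RGB2HSV)
crop=(cv2.cvtColor(c[0],cv2.COLOR_RGB2GRAY)[193:222,370:402]<38).astype(np.uint8)
cs,_=cv2.findContours(crop,cv2.RETR_CCOMP,cv2.CHAIN_APPROX_NONE)
for k in cs:
    if len(k)>15: print(cv2.minEnclosingCircle(k), cv2.contourArea(k))
ring=onplane(c,[(387.3,207.2)],110)[0]
print('post',post,'ring',ring)
for q in(chip,ring): d=q-post; print(np.hypot(*d[:2]), np.arctan2(-d[1],-d[0]))
```

```text
[303.70812604 188.37147595] [  0   0  28  27 603]
chip [472.68357452  15.31111519  54.        ]
((13.5, 12.5), 14.57748031616211) 426.5
((16.272727966308594, 14.386363983154297), 9.871824264526367) 263.0
post [638.46064198   7.25993359 170.        ] ring [ 591.81183956 -157.83210074  110.        ]
165.9724604267689 -0.048528186658617106
171.5560857745354 1.2954130897394012
```

Run:
```python
from h import *
import pickle; c,w=pickle.load(open('cw.pkl','rb'))
g=cv2.cvtColor(w[0],cv2.COLOR_RGB2GRAY)
q=onplane(w,[(190+88*.65,195),(190+269*.65,195)],45);print('box w',np.linalg.norm(q[1]-q[0]),'px',q)
P=lambda x,y:(190+x*.65,y*.65)
q=onplane(w,[P(562,277)-np.array([260,0]),P(589,277)-np.array([260,0])],54);print('chip w',np.linalg.norm(q[1]-q[0]))
print('rows',g[188,285:325])
r=g[200].astype(int);print(r[235:255],r[355:375])
print(-w[3][:3,:3].T@w[3][:3,3], w[1])
```

```text
box w 144.58591413865614 px [[482.73883823 -54.64712744  45.        ]
 [482.85787945  89.9387377   45.        ]]
chip w 20.7075370676575
rows [59 59 60 61 65 61 54 58 61 48 29 40 42 38 42 39 42 40 37 36 43 42 45 40
 40 44 38 44 59 60 64 57 59 54 53 55 59 58 52 60]
[90 90 94 88 93 90 88 90 95 82 30 30 38 35 52 90 96 84 53 58] [ 91  92 100  93  73  38  36  34  33  62 140 160 155 151 156 152 152 155
 155 153]
[403.82192455  29.32256434 391.4385554 ] [[289.65914892   0.         315.95935567]
 [  0.         289.65914892 201.00257242]
 [  0.           0.           1.        ]]
```

```bash
python3 -m jog '[[0,[-0.74,0.86,0],0],[0,[-0.74,0.86,0],0],[0,[-0.74,0.86,0],0],[0,[-0.74,0.86,0],0],[0,[-0.74,0.86,0],0],[0,[-0.74,0.86,0],0],[0,[-0.74,0.86,0],0],[0,[-0.74,0.86,0],0],[0,[0,0,0],1],[0,[0,0,0],1]]'; python3 -m jog '[[0,[0,0,0],1],[0,[0,0,0],1],[0,[0,0,0],1],[0,[0,0,0],1],[0,[0,0,0],1],[0,[0,0,0],1],[0,[0,0,0],1],[0,[0,0,0],1],[0,[0,0,0],1],[0,[0,0,0],1]]'; python3 -m jog '[[0,[0,0,0],1],[0,[0,0,0],1],[0,[0,0,0],1],[0,[0,0,0],1],[0,[0,0,0],1],[0,[0,0,0],0.7],[0,[0,0,0],0]]'; python3 -c "
from h import *
s=ctrl.observe();print(cv2.Rodrigues(s['eef_rot'])[0].round(3)[:2],s['ee_pos'],s['q'])"
```

```text
clock: 14.38
ee_pos: [645.6, -118.2, 211.5]
eef_rot: [-2.446, -1.97, 0.0]
ft_force: [-0.3, 0.7, 0.5]
finger_gap: 0.1
clock: 15.22
ee_pos: [644.8, -116.9, 212.2]
eef_rot: [-3.103, -0.485, -0.0]
ft_force: [0.0, 0.2, 0.5]
finger_gap: 0.5
clock: 15.8
ee_pos: [644.8, -117.0, 212.3]
eef_rot: [-3.11, 0.443, 0.0]
ft_force: [-0.3, 0.6, -0.3]
finger_gap: 0.2
[[ 0.96  -0.279 -0.   ]
 [-0.279 -0.96   0.001]] [ 644.757953   -116.97036897  212.26943852] [-2.61622316e-01  1.31034477e-01  1.63003109e+00  5.91366038e-04
  1.38071006e+00  2.10862526e-02]
```

```bash
python3 -m jog '[[0,[0,0,1],0],[0,[0,0,1],0],[0,[0,0,1],0],[0,[0,0,1],0],[0,[0,0,0.7],0],[0,[0,0,0.58],0],[0,[-0.4,0,0],0],[0,[-0.4,0,0],0],[0,[-0.2,0,0],0],[0,[0,0,0],0]]'; python3 -m jog '[[0,[-0.1,0,0],0],[0,[-0.1,0,0],0],[0,[-0.1,0,0],0],[0,[-0.1,0,0],0],[0,[-0.1,0,0],0],[0,[-0.1,0,0],0]]'
```

```text
clock: 16.63
ee_pos: [620.2, -110.5, 82.6]
eef_rot: [3.11, -0.443, 0.005]
ft_force: [0.2, -0.2, 0.8]
finger_gap: 0.5
clock: 17.13
ee_pos: [606.1, -106.5, 81.5]
eef_rot: [-3.11, 0.444, -0.003]
ft_force: [2.2, 0.3, 2.1]
finger_gap: 0.3
```

```bash
python3 -m jog '[[0,[-0.198,0.016,0],0.4],[0,[-0.198,0.016,0],0.4],[0,[-0.198,0.016,0],0.4],[0,[-0.198,0.016,0],0.4],[0,[-0.198,0.016,0],0.4]]'; python3 -c "
from h import *
c=cam('scene');print(proj(c,[ctrl.observe()['ee_pos']]))
cv2.imwrite('pics/s7.png',cv2.resize(c[0][140:270,200:340],(700,650),interpolation=cv2.INTER_CUBIC)[:600,:,::-1])"
```

```text
clock: 17.55
ee_pos: [582.0, -99.3, 80.9]
eef_rot: [-3.045, 0.77, -0.002]
ft_force: [3.4, -1.1, 2.0]
finger_gap: 0.9
[[254.85849108 215.37937114]]
```

View pics/s7.png

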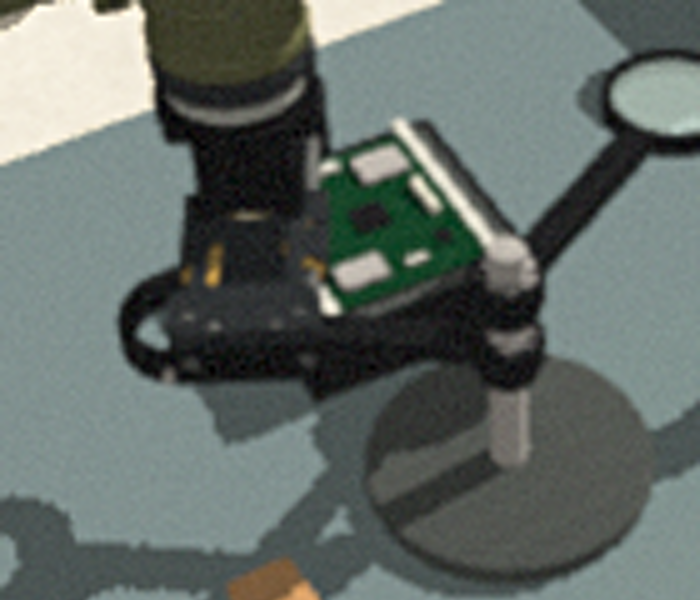

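The ring has moved to about (231,206) in the full scene image, so the push works at about 3 N. I'll continue round and stop short to look.

```bash
python3 -m jog '[[0,[-0.198,0.016,0],0.4],[0,[-0.198,0.016,0],0.4],[0,[-0.198,0.016,0],0.4],[0,[-0.198,0.016,0],0.4],[0,[-0.198,0.016,0],0.4],[0,[-0.198,0.016,0],0.4],[0,[-0.198,0.016,0],0.4],[0,[-0.198,0.016,0],0.4],[0,[-0.198,0.016,0],0.4],[0,[-0.198,0.016,0],0.4]]'
```

```text
clock: 18.43
ee_pos: [541.3, -71.6, 80.6]
eef_rot: [-2.82, 1.385, -0.001]
ft_force: [4.4, -0.7, -0.4]
finger_gap: 0.3
```

```bash
python3 -m jog '[[0,[-0.198,0.016,0],0.4],[0,[-0.198,0.016,0],0.4],[0,[-0.198,0.016,0],0.4],[0,[-0.198,0.016,0],0.4],[0,[-0.198,0.016,0],0.4],[0,[-0.198,0.016,0],0.4],[0,[-0.198,0.016,0],0.4],[0,[-0.198,0.016,0],0.4],[0,[-0.198,0.016,0],0.4]]'
```

```text
clock: 19.18
ee_pos: [519.9, -34.0, 81.8]
eef_rot: [-2.506, 1.886, -0.009]
ft_force: [10.2, 0.9, -1.8]
finger_gap: 0.5
```

A 10 N radial force has appeared: the finger has drifted outward (r≈125) against the ring's root. I'll ease off and move in toward the post.

```bash
python3 -m jog '[[0,[0.2,-0.2,0],0],[0,[0.2,-0.3,0],0],[0,[0,0,0],0]]'; python3 -c "
from h import *
c=cam('scene');w=cam('wrist');t=cam('top');import pickle;pickle.dump((c,w,t),open('m.pkl','wb'))
a=cv2.resize(c[0][120:220,220:320],(400,400),interpolation=cv2.INTER_CUBIC);b=cv2.resize(w[0],(400,250),interpolation=cv2.INTER_AREA)
b=np.vstack([b,np.zeros((150,400,3),np.uint8)])
cv2.imwrite('pics/sw8.png',np.hstack([a,b])[...,::-1])"
```

```text
clock: 19.43
ee_pos: [532.3, -40.9, 80.3]
eef_rot: [2.512, -1.886, -0.002]
ft_force: [-0.7, 0.4, 0.8]
finger_gap: 0.6
```

View pics/sw8.png

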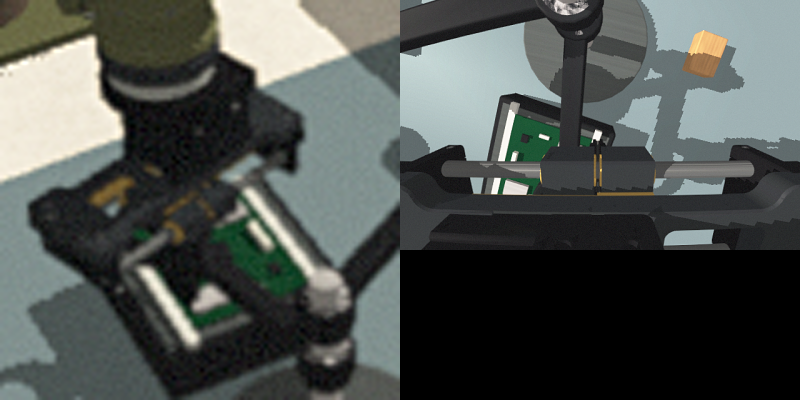

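The wrist view shows the lower bar from the post (565,0) to (572,150), with the finger on its right at (597,150), apart from it now. I'll measure the bar's line.

```bash
cat > bar.py <<'E'
from h import *
import sys
def bar(w,rows,x0,x1,z=108,thr=62):
    # bar edges: left & right strongest gradients in window
    g=cv2.GaussianBlur(cv2.cvtColor(w[0],cv2.COLOR_RGB2GRAY),(3,3),0).astype(int); M=[]
    for r in rows:
        d=np.diff(g[r,x0:x1]); a,b=d.argmin()+x0+1,d.argmax()+x0+1; M.append((r,a,b))
    return M
E
python3 - <<'E'
from bar import *
import pickle; c,w,t=pickle.load(open('m.pkl','rb'))
g=cv2.cvtColor(w[0],cv2.COLOR_RGB2GRAY)
for r in (80,100,120,140,150,180,200): print(r,g[r,245:315:2])
E
```

```text
80 [109 105 111 111 114 113 112 112 105  33  40  46  40  42  42  42  43  46
  46  32  47  49  42  43  46  22  26  74 114 116  80  68  72  69  71]
100 [109 105 109 110 110 108 106 114  41  61  50  50  51  53  58  52  58  51
  55  55  57  54  56  60  37  25  33 101 124 122 117 117 109 115 112]
120 [114 122  74  71  71  72  71  68  55  51  51  57  51  55  60  59  53  54
  53  49  54  50  56  46  25  22  78  76  74  73  73  68  75  70  69]
140 [66 72 67 70 69 69 66 45 55 52 44 51 56 51 56 55 47 54 50 53 49 50 50 33
 36 63 65 70 68 71 74 69 69 73 74]
150 [186 185  92  57  67  69  68  51  48  52  48  49  55  49  51  56  52  50
  49  58  54  51  34  24  16  71  69  74  70  67  69  66  70  66  65]
180 [ 25  33  29  34  34  18  53  50  55  46  46  51  51  46  48  54  47  48
  51  49  50  41  25  62 118 112 110 110 107 109 110 113 110 111 109]
200 [ 95  89 111 107 106  97  52  51  53  55  45  43  45  40  50  47  49  50
  48  50  49  23  31  48  43  45  43  41  41  40  22  30  22  26  27]
```

Run:
```python
from h import *
import pickle; c,w,t=pickle.load(open('m.pkl','rb'))
L=onplane(w,[(262,80),(259,140),(256.5,200)],108);R=onplane(w,[(294,80),(290.5,140),(286.5,200)],108)
C=(L+R)/2; print(L.round(1),R.round(1),C.round(1)); d=C[0]-C[2]; print('ang',np.arctan2(d[1],d[0]), 'y at post', C[0]+d*((638-C[0][0])/d[0]), 'width',np.linalg.norm((R-L)[:,:2],axis=1))
s=ctrl.observe();print(s['ee_pos'],s['eef_rot'])
```

```text
[[611.9   9.6 108. ]
 [583.3   4.1 108. ]
 [552.2  -2.  108. ]] [[616.2  -5.5 108. ]
 [587.8 -11.4 108. ]
 [556.7 -17.5 108. ]] [[614.    2.  108. ]
 [585.5  -3.7 108. ]
 [554.4  -9.8 108. ]]
ang 0.19568473635774106 y at post [638.           6.77490285 108.        ] width [15.69517613 16.13043108 16.13882494]
[531.28628625 -40.55113422  79.99902654] [ 2.51085913 -1.88639819 -0.00293415]
```

The bar is at +0.196 rad and the target is about −0.048. Its apparent width of 16 mm against 18 confirms the hand rides about 18 mm higher than reported, so there is plenty of board clearance. I'll push another 12°, then check.

```bash
python3 -m jog '[[0,[-0.2,0,0],0],[0,[-0.2,0,0],0],[0,[-0.188,0.01,0],0.4],[0,[-0.188,0.01,0],0.4],[0,[-0.188,0.01,0],0.4],[0,[-0.188,0.01,0],0.4],[0,[-0.188,0.01,0],0.4],[0,[0,0,0],0]]'
python3 - <<'E'
from h import *
w=cam('wrist');import pickle;pickle.dump(w,open('m2.pkl','wb'))
g=cv2.cvtColor(w[0],cv2.COLOR_RGB2GRAY)
for r in (60,80,100,140,180): print(r,g[r,240:310:2])
E
```

```text
clock: 20.25
ee_pos: [523.0, -7.5, 80.7]
eef_rot: [2.301, -2.139, 0.001]
ft_force: [0.8, -1.5, -0.3]
finger_gap: 0.3
60 [120 107 110 110 114 110 111 110 114 116 110 115 116 113 112 113 117 108
 115 120  68  32  34  40  31  25  37  37  43  44  50  42  39  42  43]
80 [112 117 116 114 113 114 114 108 113 111 114 113 114 112 117 111 114 115
 117 119 118  21  45  38  41  41  43  36  42  45  48  36  40  47  47]
100 [114 119 115 116 113 113 118 117 116 112 112 115 113 118 112 116 115 117
 114 119  37  43  37  43  61  51  58  59  55  59  60  55  57  54  56]
140 [187 189 192 149 110 115 109 116 115 111 116 112 119 116  70  68  68  69
  66  53  53  57  54  52  54  54  54  55  49  61  50  55  53  53  47]
180 [37 26 31 29 34 28 33 36 33 34 27 33 38 39 22 35 26 26 53 55 56 49 48 50
 56 41 47 52 52 50 50 53 47 26 79]
```

Run:
```python
from h import *
import pickle; w=pickle.load(open('m2.pkl','rb'))
g=cv2.GaussianBlur(cv2.cvtColor(w[0],cv2.COLOR_RGB2GRAY),(3,3),0).astype(int)
def edge(lo,hi,s,rows):
    return [(lo+np.argmax(s*np.diff(g[r,lo:hi]))+.5,r) for r in rows]
rows=range(105,196,10)
for lo,hi,s in((268,290,-1),(298,325,1)):
    e=edge(lo,hi,s,rows); P=onplane(w,e,108); k=np.polyfit(P[:,0],P[:,1],1); print(e); print(np.arctan(k[0]),k[0]*638+k[1], np.std(P[:,1]-np.polyval(k,P[:,0])))
c=cam('top'); p=proj(c,[[472,15.3,54]]);print(p)
```

```text
[(np.float64(279.5), 105), (np.float64(278.5), 115), (np.float64(271.5), 125), (np.float64(271.5), 135), (np.float64(276.5), 145), (np.float64(271.5), 155), (np.float64(275.5), 165), (np.float64(274.5), 175), (np.float64(276.5), 185), (np.float64(269.5), 195)]
-0.007535110365977524 16.931851401348666 1.4738159124402825
[(np.float64(314.5), 105), (np.float64(313.5), 115), (np.float64(312.5), 125), (np.float64(311.5), 135), (np.float64(311.5), 145), (np.float64(310.5), 155), (np.float64(309.5), 165), (np.float64(308.5), 175), (np.float64(309.5), 185), (np.float64(310.5), 195)]
0.01625301775704606 -0.6371111810200727 0.4392028391391157
[[326.762877   250.71450281]]
```

```bash
python3 -m jog '[[0,[-0.12,0.0,0],0.2],[0,[-0.1,0.0,0],0.2],[0,[0,0,0],0],[0,[0.4,0,0],0],[0,[0.8,0,0],0],[0,[0.4,0,0],0],[0,[0,0,-1],0],[0,[0,0,-1],0],[0,[0,0,-1],0],[0,[0,0,-1],0]]'; python3 -m jog '[[0,[1,0,-1],0],[0,[1,0,-1],0],[0,[1,0,-1],0],[0,[1,0,-1],0],[0,[1,0,-1],0],[0,[1,0,-1],0],[0,[1,0,0],0],[0,[1,0,0],0],[0,[1,0,0],0],[0,[0,0,0],0]]'; python3 -c "
from h import *
c=cam('top');w=cam('wrist');print(ctrl.observe()['ee_pos'].round(1));import pickle;pickle.dump((c,w),open('f.pkl','wb'))
a=cv2.resize(c[0][180:280,280:380],(400,400),interpolation=cv2.INTER_CUBIC);b=cv2.resize(w[0],(400,250),interpolation=cv2.INTER_AREA)
b=np.vstack([b,np.zeros((150,400,3),np.uint8)])
cv2.imwrite('pics/f9.png',np.hstack([a,b])[...,::-1])"
```

```text
clock: 21.18
ee_pos: [523.9, -43.1, 181.7]
eef_rot: [-2.255, 2.187, 0.001]
ft_force: [-0.4, 0.1, -0.1]
finger_gap: 0.6
clock: 22.02
ee_pos: [530.4, -271.5, 330.2]
eef_rot: [2.25, -2.191, -0.0]
ft_force: [-0.4, 0.9, -0.3]
finger_gap: 0.7
[ 530.6 -268.2  330.2]
```

View pics/f9.png

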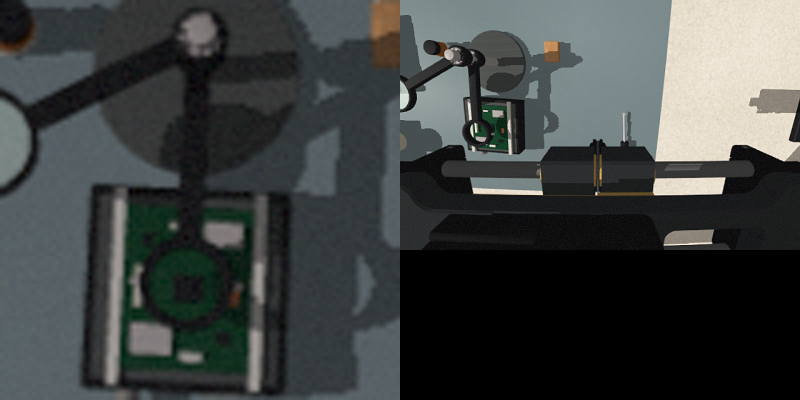

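The ring surrounds the chip in the top crop: ring centred near (187,282), chip at (188,289). Now the parallax-corrected numbers, averaging several frames.

Run:
```python
from h import *
I=[cam('top') for _ in range(12)]; c=list(I[0]); im=np.mean([i[0] for i in I],0); c[0]=im
S=8; x0,y0=312,236; z=cv2.resize(im[y0:y0+34,x0:x0+34].astype(np.float32),None,fx=S,fy=S,interpolation=cv2.INTER_CUBIC)
cv=lambda p:(np.array(p)+.5)/S-.5+[x0,y0]
grn=z[...,1]-z[...,0]
hole=(grn>12).astype(np.uint8)
n,l,s,ct=cv2.connectedComponentsWithStats(hole)
ctr=(np.array([187,282])/4+[280,180]-[x0,y0])*S
# ring hole: fill region of green surrounding chip
best=None
cs,_=cv2.findContours(hole,cv2.RETR_EXTERNAL,cv2.CHAIN_APPROX_NONE)
for k in cs:
    a=cv2.contourArea(k)
    if a>1500 and cv2.pointPolygonTest(cv2.convexHull(k),tuple(map(float,ctr)),False)>=0:
        e=cv2.fitEllipse(cv2.convexHull(k)); print('hole',cv(e[0]),np.array(e[1])/S,a/S/S); print(onplane(c,[cv(e[0])],100))
m=np.zeros(hole.shape,np.uint8); cv2.circle(m,tuple(int(v) for v in ctr),int(6.2*S),1,-1)
d=((z.max(2)<np.percentile(z.max(2)[m>0],35))&(m>0)).astype(np.uint8)
n,l,s,ct=cv2.connectedComponentsWithStats(d)
for i in range(1,n):
    if s[i,4]>300: print('dark',cv(ct[i]),s[i,2:]/S,onplane(c,[cv(ct[i])],54))
post=onplane(c,[(330.1,187.3)],170)[0];print(post)
v=np.clip(np.repeat(np.repeat(im[236:270,312:346],16,0),16,1)*1.6,0,255).astype(np.uint8); cv2.imwrite('pics/f10.png',v[...,::-1])
```

```text
hole [325.87839603 250.54277992] [18.07751656 18.3347683 ] 255.1875
[[469.27844697  18.69145632 100.        ]]
dark [326.76789104 251.66457859] [  7.125   6.5   329.25 ] [[469.22107991  15.30156551  54.        ]]
[638.46064198   7.25993359 170.        ]
```

The ring hole fits at 18.1×18.3 px (18.3 expected). Its centre is (469.3, 18.7) and the chip's is (469.2, 15.3), so it is 3.4 mm off, with more than 8 mm of margin all round the chip. A push back would be no more accurate than that. Last check: did the loose things or the lens arm shift?

Run:
```python
from h import *
a=cv2.imread('pics/top1.png')[...,::-1]; c=cam('top'); b=c[0]
for n,(x,y,r) in dict(jar=(282,186,11),partsbox=(379,186,11),cup=(206,275,16),screwdriver=(449,266,32)).items():
    T=a[y-r:y+r,x-r:x+r]; m=cv2.matchTemplate(np.ascontiguousarray(b[y-r-6:y+r+6,x-r-6:x+r+6]),np.ascontiguousarray(T),cv2.TM_CCOEFF_NORMED); _,v,_,l=cv2.minMaxLoc(m); print(n,round(v,3),np.array(l)-6)
lens=onplane(c,[(270+20*.325,165+155*.325)],150)[0]; print('lens',lens)
s=ctrl.observe();print(s['ee_pos'],s['ft_force'],s['clock'])
```

```text
jar 0.992 [0 0]
partsbox 0.969 [0 0]
cup 0.991 [0 0]
screwdriver 0.212 [ 1 -6]
lens [563.42900674 156.04145686 150.        ]
[ 531.10480773 -267.24477195  330.75237475] [ 0.13659706 -0.41654938  0.80802009] 22.7667
```

```bash
python3 -c "
from workcell import ticket
print(ticket.sign_off())"
```

```text
the job is handed in; nothing more can be done
None
```

I pushed the lens arm clear of the heater first, then brought the empty ring over the large chip, and handed the job in at about 23 s of the 67 s allowed.

**Last checks**
- **Lens arm:** it stands at about −1.09 rad. The near edge of the lens frame is roughly 25 mm outside the heater box.
- **Ring:** its centre is at (469.3, 18.7) and the chip's at (469.2, 15.3). It went about 3.4 mm past centre; the whole chip is inside with roughly 8 mm of margin. I left that, because a push back would be no more accurate.
- **Loose things:** the jar, parts box and cup show no shift.
- **Hand:** clear at about 330 mm height, with no contact force.

**What failed or disagreed**
- **Screwdriver:** the final comparison failed (match score 0.21), probably because the robot hid it or shaded it. The hand never went low near it, but its position is not confirmed.
- **Hand height:** the hand sat higher than the reported pose, by about 18 mm from the apparent widths of known parts. The first two pushes on the lens arm therefore passed over the bar without moving it. I then worked lower, going by felt force.
- **Force spike:** there was one brief 10 N reading while pushing the lower arm, probably the finger against the root of the ring. I eased off and moved the finger inward.
- **Last picture:** the 12-picture viewing limit was reached, so the final ring check rests on numbers from averaged top-camera images, after an earlier viewed crop showed the ring round the chip.

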